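# Load the sample vial into the turbidity meter

### The job

Put the sample vial, the slimmest of the three white-capped glass vials, into the turbidity meter: press the thumb latch so that the sprung lid pops open, stand the vial fully home in the well (its holder may sit a little forward or back, so feel for it), then press the lid down until it snaps shut and stays shut. Work gently: never more than firm thumb pressure (25 N) on the meter, with the hand or with the vial. Leave the other things on the bench where they stand.

Things in the scene. Friction and masses are not known exactly. Their poses are not given: they have to be found in the camera images.
- meter: white bench instrument, fixed, 65 mm high to its deck. Origin: on the bench below well_mouth. x runs level from the thumb latch (front, -x) to the lid hinge (rear, +x), z up. Solid: case x -68 to 95, y -60 to 115 mm; low front step, 42 mm high, x -120 to -68, y -35 to 35; a display strip 8 mm above the deck at y 71 to 107; the metal holder's plate 3 mm above the deck, 72 mm (x) by 56 (y)
- well_mouth (a point): average place of the mouth of the round well, 68 mm above the bench. The well is bored in the metal holder, which is stiff but adjustable: it may sit up to 10 mm either way along meter x from here (not along y); that is not measured, feel for it. It stays put under side forces below 14 N. Well 27 mm wide, 1 mm chamfer, 44 mm deep; the 25 mm vial, when home, shows 36 mm. The shut lid covers it
- latch_pad (a point): point to press on the ribbed black thumb pad, at meter x -100 mm, 71 mm above the bench. Pad: meter x -114 to -76, 40 mm wide (y); its hook stands behind it (x -76 to -62, up to 101 mm above the bench). Press straight down: 1.5 N to start, the lid frees after about 6 mm at 3 N, stop after 12 mm at 5 N; it springs back. The lid swings up at once beside the pressing hand
- latch (a joint): angle of the thumb latch (rad): 0 at rest, grows as it is pressed, lid freed from about 0.2, stop at 0.42
- lid_hinge (a point): middle of the lid's hinge line, which runs along meter y at meter x +75 mm, 69 mm above the bench; same axes as the meter
- lid_press (a point): point on the outer top face of the grey dome lid where to press it shut, 15 mm from its front edge; moves with the lid. In the lid's own axes it is 120 mm in front of the hinge line (-x) and 46 mm above it (+z, out of the top face). The lid is a hollow box, open below: 135 mm long (meter x -60 to 75 when shut), 94 mm wide, 46 mm high
- lid (a joint): lid angle (rad): 0 shut and latched, grows as it opens; freed, its spring swings it up and rearward to its stop at 1.5 (nearly upright; push it over from behind). The spring pulls 1 to 3 N at the front edge. To click under the hook it needs 8 to 12 N at lid_press, the hook giving way from 0.1; gasket stop at -0.02. Let go without a click, it springs open
- vial_mid (a point): centre (half-way up) of the sample vial: clear glass with a white cap, a plain cylinder 25 mm in diameter and 80 mm tall, standing upright, about 70 g. The two other vials are a squat one (42 mm wide, 50 mm tall) and a big one (34 mm wide, 105 mm tall); grip it by its upper half, the lower 44 mm go into the well
- vial_foot (a point): centre of the vial's underside; z up along the vial
- jar: bystander: the squat vial, 42 mm wide, 50 mm tall; origin at the centre of its underside
- flask: bystander: the big tall vial, 34 mm wide, 105 mm tall; origin at the centre of its underside
- tube_rack: bystander: low purple tube rack 70 x 130 x 26 mm; origin at the centre of its underside
- beaker: bystander: glass beaker 66 mm wide, 85 mm tall; origin at the centre of its underside
- dish: bystander: clear flat dish 80 mm wide, 15 mm tall; origin at the centre of its underside
- wash_bottle: bystander: white wash bottle 68 mm wide, 160 mm tall; origin at the centre of its underside
- sharps_bin: bystander: yellow sharps bin 138 mm wide, 166 mm tall; origin at the centre of its underside
- basket: bystander: orange open basket 150 x 200 x 55 mm; origin at the centre of its underside
There are look-alikes about, which are no part of the job. Leave any blue or yellow look-alike of the part that bears vial_mid alone.

How it is judged:
By the outcome, as a careful person would: the job done as asked, in the order asked, and still so for the second after the job is handed in, with the robot touching nothing.
It also fails if it takes over 72 s, if anything falls off the work surface, if the arm or the gripper's body presses on something with over 40 N, if the wrist force passes 120 N, or if a joint passes its speed limit or range.

### The arm

A 6-joint arm with a two-finger parallel gripper is mounted at the origin on the work surface. World frame = base frame: x ahead of the robot, y to its left, z up, the work surface at z = 0. Lengths are in m, angles in rad, forces in N, time in s.
With the tool pointing down it reaches from about 0.375 to 0.975 m from the base axis. Payload 3.8 kg.
Tool frame: the origin (TCP) lies midway between the tips of the shut fingers; the grasp point (between the pads) lies 19 mm behind it; z points along the fingers, y is the line along which they close (so a half turn about z gives the same grasp; the last joint's range is limited). The gripper opens to 88 mm and grips with 3 to 60 N. Pads are 18 mm wide; open, the fingers measure 123 mm over their backs; the gripper's body (75 mm by 187 mm) begins 45 mm behind the grasp point.
Start: joints at [1.19, 0.264, 1.604, -0, 1.274, -0.037], TCP at [0.228, 0.635, 0.239] pointing down, gripper open.
Joint ranges: [-2.63, 2.63], [-0.94, 2.18], [0.31, 2.57], [-1.31, 4.45], [0, 2.66], [-2.55, 2.55]. Speed limits (rad/s): [2.57, 2.57, 3.14, 3.14, 3.14, 3.14].

### API

Orientations are given as a rotation vector (axis times angle).
In Python, from cell import manip, inverse_kinematics, cams, order gives the robot as it stands. Calls block until the motion is done:
- manip.move_pose(position, orientation): joint-space move of the TCP to a pose.
- manip.move_linear(position, rate=0.15, rot=None): straight line of the TCP; rot=None keeps the orientation; rate is the mean speed in m/s.
- manip.set_joints(angles): joint-space move.
- manip.set_gripper(opening, force=None): finger opening in m; force is the grip in N (None keeps the last); returns when the fingers have stopped.
- manip.dwell(seconds).
- inverse_kinematics(position, orientation): joint angles nearest the present ones, or None.
- manip.state(): the state.
- cams.capture(name): name is "scene" or "top" or "wrist"; returns a dict with "image" (480x640x3 uint8, blue, green, red), "z_map" (480x640 float32, m along the optical axis (not along the pixel's ray), 0 where there is no reading), "intrinsics" (3x3 intrinsics, pixels), "position" and "orientation" of the camera in the world; the wrist camera has in their place "T_tool_cam" (4x4, takes a point from camera to tool coordinates, whose origin is the TCP and whose axes are the flange's). Camera axes: x right, y down, z forward; pixel columns grow to the right and rows downward; lengths in m; the calibration is good to about 2 mm. The wrist camera is an equidistant fisheye: a pixel r from the principal point sees the ray r / f radians off the axis. A picture is of the moment at which its call begins: read the wrist's pose just before it.
A pose or a line that the arm cannot do raises manip.IKError and nothing moves.
- order.close_job(): hands the job in; it is judged then, once.
The state is a dict: "clock": time; "joint_pos": joint angles; "joint_velocities": joint speeds; "tau": joint torques, N m; "tool_pos": TCP position; "tcp_rot": TCP orientation; "contact_force": force on the tool from outside, world axes, zero at the start; "moment": the same for the moment, N m; "gripper_width": finger opening in m; "grasp_force": force on a finger pad.
Only numpy, scipy, OpenCV 4.12 (cv2) and the standard library are available. Lean on these libraries where they do the work, as an engineer would, in place of code of your own. Each camera call takes 0.05 s, during which the arm holds its last target. There are 200 camera calls.

## Working session

There is one attempt and no reset: what is moved stays moved. The work goes in short steps, each a Python script; the robot and the scene stay as the last script left them, time stands still between calls to the robot, and variables do not carry over. Pictures are saved under pics/ and viewed, at most 10 in all, crops included, and the job is handed in when it is done.

```bash
ls; mkdir -p pics; cat > h.py <<'E'
import numpy as np, cv2
from scipy.spatial.transform import Rotation as R
from cell import manip, inverse_kinematics, cams, order
def Rm(o):
    o=np.array(o,float)
    return o if o.shape==(3,3) else (R.from_rotvec(o).as_matrix() if o.size==3 else R.from_quat(o).as_matrix())
def cloud(c):
    K=c["intrinsics"];z=c["z_map"];v,u=np.mgrid[0:480,0:640]
    P=np.stack([(u-K[0,2])/K[0,0]*z,(v-K[1,2])/K[1,1]*z,z],-1)
    W=P@Rm(c["orientation"]).T+np.array(c["position"])
    W[z==0]=np.nan
    return W
E
python3 - <<'E'
from h import *
s=manip.state();print(s)
for n in("scene","top"):
    c=cams.capture(n);cv2.imwrite(f"pics/{n}0.png",c["image"]);np.savez(f"pics/{n}0.npz",**{k:v for k,v in c.items()})
    print(n,c["position"],c["orientation"],c["intrinsics"])
E
```

```text
pics
{'clock': 0.0, 'joint_pos': array([ 1.19007690e+00,  2.64733720e-01,  1.60533736e+00, -1.50374276e-06,
        1.27369753e+00, -3.69031654e-02]), 'joint_velocities': array([-9.55172272e-04, -1.80834294e-05, -6.57802472e-05,  8.51345682e-04,
       -7.32664526e-04, -1.23716613e-03]), 'tau': array([ 7.96782515e-04, -5.02104235e+01, -3.56877565e+01,  7.31785898e-02,
        2.90922186e-02, -1.36836752e-04]), 'tool_pos': array([0.22727659, 0.63484889, 0.23742088]), 'tcp_rot': array([-0.53733131, -3.09484138,  0.00334373]), 'contact_force': array([-0.39915568,  0.24240293, -0.01231231]), 'moment': array([ 0.00721269, -0.00785283,  0.03010946]), 'grasp_force': 0.0, 'gripper_width': 0.08844335383044351}
scene [ 1.52887439 -0.50915887  0.77257576] [-1.90288487 -1.07435735  0.62013769] [[511.88945686   0.         327.69343829]
 [  0.         511.88945686 236.31360133]
 [  0.           0.           1.        ]]
top [0.35430529 0.03777622 1.28087313] [-2.11190842  2.14670792 -0.16791918] [[458.15798383   0.         327.35347962]
 [  0.         458.15798383 237.71981962]
 [  0.           0.           1.        ]]
```

View pics/scene0.png

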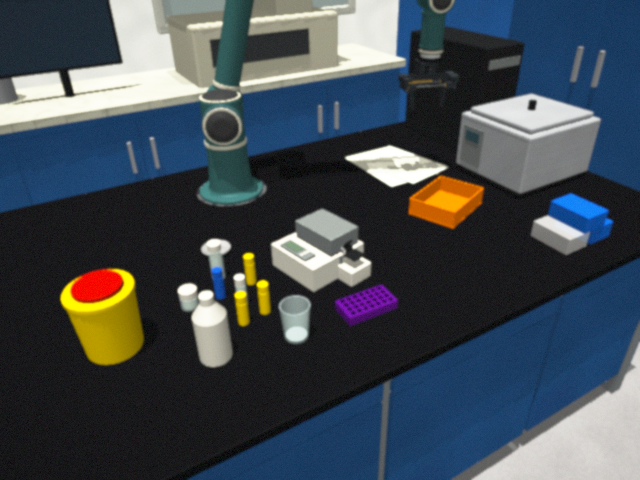

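View pics/top0.png

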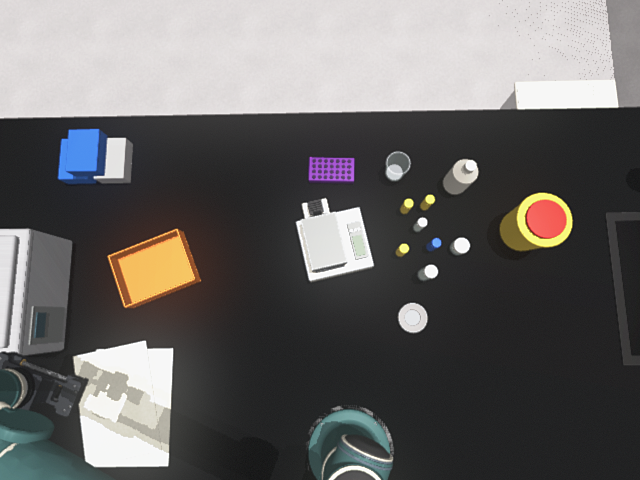

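The scene view shows the meter at (325,250) with its latch at (350,250), and the slim white-capped vial at (240,283) among yellow and blue look-alikes. In the top view the meter is at (335,243), its latch at (315,207) facing away from the robot. The slim vial is at (421,224), the jar at (461,246) and the flask at (428,272).

```bash
cat > loc.py <<'E'
from h import *
out={}
for n in("top","scene"):
    c=dict(np.load(f"pics/{n}0.npz"));W=cloud(c);im=c["image"]
    x,y,z=W[...,0],W[...,1],W[...,2]
    reg=(x>0.4)&(x<0.85)&(y>-0.12)&(y<0.2)
    print(n,"bench z",np.nanmedian(z[(np.abs(x-0.6)<.05)&(np.abs(y-0.2)<.04)]))
    for nm,lo,hi in(("lid",.106,.125),("deck",.058,.071),("step",.036,.046)):
        m=reg&(z>lo)&(z<hi)
        pts=W[m][:,:2].astype(np.float32)
        k,l,st,ce=cv2.connectedComponentsWithStats(m.astype(np.uint8))
        i=1+np.argmax(st[1:,4]); p=W[l==i]
        r=cv2.minAreaRect((p[:,:2]*1000).astype(np.float32))
        print(n,nm,st[i],r,"z",np.median(p[:,2]))
    if 1:
        hsv=cv2.cvtColor(im,cv2.COLOR_BGR2HSV)
        m=((hsv[...,1]<60)&(hsv[...,2]>110)&(z>0.02)&(x>0.35)&(x<0.9)&(y<-0.08)&(y>-0.45))
        k,l,st,ce=cv2.connectedComponentsWithStats(m.astype(np.uint8))
        for i in range(1,k):
            if st[i,4]>15:
                p=W[l==i];zt=np.percentile(p[:,2],90);q=p[p[:,2]>zt-.006]
                print(n,"white",ce[i].round(1),st[i,4],"top z",zt.round(4),"xy",np.median(q[:,:2],0).round(4), "ext",np.ptp(q[:,:2],0).round(3))
        cols=[("yel",(20,120,80),(35,255,255)),("blue",(100,120,60),(130,255,255))]
        for nm,a,b in cols:
            m=(cv2.inRange(hsv,a,b)>0)&(z>0.02)&(x>.35)&(x<.9)&(y<-.08)&(y>-.4)
            k,l,st,ce=cv2.connectedComponentsWithStats(m.astype(np.uint8))
            for i in range(1,k):
                if st[i,4]>15:
                    p=W[l==i];zt=np.percentile(p[:,2],90);q=p[p[:,2]>zt-.006];print(n,nm,ce[i].round(1),zt.round(3),np.median(q[:,:2],0).round(4))
c=dict(np.load("pics/top0.npz"));a=cv2.resize(c["image"][140:300,280:480],(800,640))[:600]
cv2.imwrite("pics/crop1.png",a)
E
python3 loc.py
```

```text
top bench z 0.001227138783058912
top lid [ 301  212   47   58 1891] ((545.409912109375, 58.02134704589844), (135.30271911621094, 94.02393341064453), 12.175009727478027) z 0.11612956526391138
top deck [ 297  207   77   73 1453] ((545.7450561523438, 30.004714965820312), (163.83181762695312, 175.23834228515625), 12.443222045898438) z 0.06603265041696882
top step [302 203  11  15  70] ((644.1104736328125, 107.11090087890625), (41.70676803588867, 19.9375), 21.384029388427734) z 0.04193820615435506
top white [395.5 167.6] 211 top z 0.0879 xy [ 0.7615 -0.1456] ext [0.066 0.065]
top white [461.3 175.3] 780 top z 0.1583 xy [ 0.7246 -0.3181] ext [0.028 0.027]
top white [420.5 223.6] 105 top z 0.084 xy [ 0.5955 -0.2045] ext [0.022 0.021]
top white [460.6 245.3] 220 top z 0.0539 xy [ 0.5366 -0.3135] ext [0.039 0.042]
top white [428.3 271.9] 197 top z 0.1078 xy [ 0.4624 -0.2159] ext [0.031 0.033]
top yel [426.7 202.4] 0.082 [ 0.6616 -0.2292]
top yel [405.1 207.7] 0.077 [ 0.6408 -0.1645]
top yel [399.8 251.2] 0.079 [ 0.5213 -0.1439]
top blue [433.9 243.7] 0.083 [ 0.541  -0.2389]
scene bench z -0.0
[... 312 characters left out ...]
9) z 0.06505532529504954
scene step [272 251  99  29 543] ((605.9794311523438, -4.92486572265625), (256.8958740234375, 100.46532440185547), 50.77286911010742) z 0.041394975065879414
scene white [214.5 252.9] 352 top z 0.1053 xy [ 0.4654 -0.2185] ext [0.035 0.033]
scene white [239.5 282.2] 165 top z 0.0804 xy [ 0.5989 -0.2072] ext [0.028 0.024]
scene white [207.1 322.9] 2257 top z 0.1389 xy [ 0.7338 -0.3219] ext [0.034 0.038]
scene white [294.8 315.2] 1025 top z 0.0835 xy [ 0.7591 -0.1487] ext [0.069 0.064]
scene yel [248.9 265.9] 0.08 [ 0.5294 -0.1558]
scene yel [262.9 294.1] 0.08 [ 0.6519 -0.1733]
scene yel [241.2 304.4] 0.08 [ 0.6617 -0.2311]
scene blue [217.5 279.4] 0.08 [ 0.5435 -0.2406]
```

View pics/crop1.png

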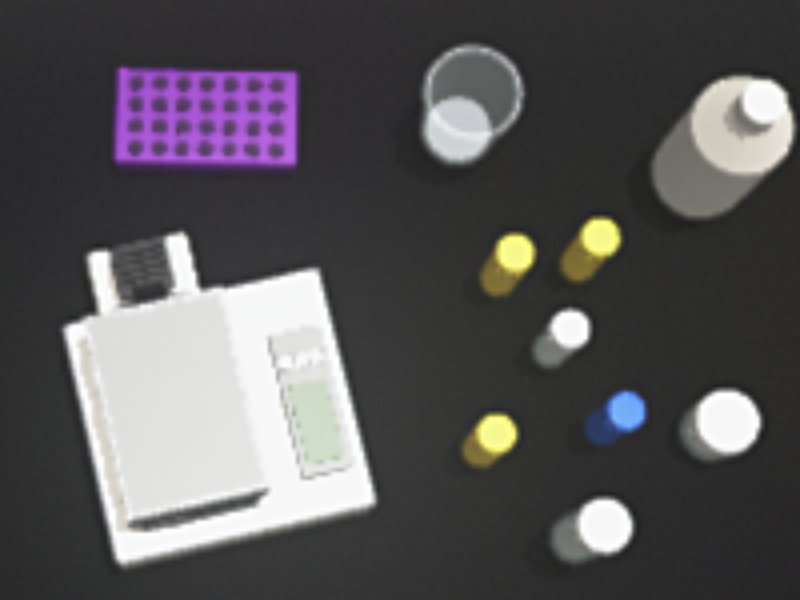

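The crop shows the meter's latch at (140,265), the lid's top face centred at about (175,415), and the white slim cap at (570,328) with yellow and blue neighbours around it. From this I get the meter origin at about (0.5525, 0.059), with its -x axis 12.2° from world +x.

```bash
cat >> h.py <<'E'
A=np.deg2rad(12.2)
MX=np.array([-np.cos(A),-np.sin(A),0]); MY=np.array([np.sin(A),-np.cos(A),0]); MZ=np.array([0,0,1.])
O=np.array([.5525,.059,0.])
def mp(x,y,z): return O+(x*MX+y*MY+z*MZ)/1000      # meter mm -> world
def tom(p): d=np.asarray(p)-O; return np.array([d@MX,d@MY,d@MZ])*1000
def rot(tilt=0,flip=1):   # tool z leans toward meter -x by tilt (deg)
    t=np.deg2rad(tilt); z=-np.cos(t)*MZ-np.sin(t)*MX; y=flip*MY
    return R.from_matrix(np.stack([np.cross(y,z),y,z],1)).as_rotvec()
def F(): return manip.state()["contact_force"]
E
python3 - <<'E'
from h import *
c=cams.capture("wrist");print(c["T_tool_cam"].round(3),c["intrinsics"])
for f in(1,-1):
    for nm,p,t in(("pad",mp(-100,0,71),0),("pad-20",mp(-100,0,71),-20),("padhi-20",mp(-100,0,130),-20),("vial",[.597,-.206,.05],0),("well",mp(0,0,75),0),("wellhi",mp(0,0,200),0),("lidback",mp(135,0,210),50),("lidback",mp(112,0,192),50),("lidmid",mp(20,0,190),35),("lidend",mp(-45,0,115),15)):
        q=inverse_kinematics(p,rot(t,f)); print(f,nm,t,None if q is None else np.round(q,2))
E
```

```text
[[-0.001 -0.959 -0.284  0.073]
 [ 1.    -0.    -0.     0.   ]
 [ 0.    -0.284  0.959 -0.146]
 [ 0.     0.     0.     1.   ]] [[371.64829954   0.         318.42852906]
 [  0.         371.64829954 235.76750608]
 [  0.           0.           1.        ]]
1 pad 0 [ 0.08  0.37  1.79 -0.    0.98  1.44]
1 pad-20 -20 [ 0.1   0.59  1.52 -0.04  1.39  1.48]
1 padhi-20 -20 [ 0.1   0.53  1.48 -0.04  1.48  1.47]
1 vial 0 [-0.37  0.36  1.86 -0.    0.93  0.99]
1 well 0 [ 0.06  0.2   2.01 -0.    0.93  1.42]
1 wellhi 0 [ 0.06  0.07  1.9  -0.    1.17  1.42]
1 lidback 50 None
1 lidback 50 None
1 lidmid 35 [-0.03 -0.31  2.38  0.3   0.5   1.1 ]
1 lidend 15 [0.05 0.09 2.08 0.06 0.72 1.36]
-1 pad 0 [ 0.08  0.37  1.79 -0.    0.98 -1.7 ]
-1 pad-20 -20 [ 0.1   0.59  1.52 -0.04  1.39 -1.67]
-1 padhi-20 -20 [ 0.1   0.53  1.48 -0.04  1.48 -1.67]
-1 vial 0 [-0.37  0.36  1.86 -0.    0.93 -2.16]
-1 well 0 [ 0.06  0.2   2.01 -0.    0.93 -1.72]
-1 wellhi 0 [ 0.06  0.07  1.9  -0.    1.17 -1.72]
-1 lidback 50 None
-1 lidback 50 None
-1 lidmid 35 [-0.03 -0.31  2.38  0.3   0.5  -2.04]
-1 lidend 15 [ 0.05  0.09  2.08  0.06  0.72 -1.78]
```

```bash
python3 - <<'E'
from h import *
manip.set_gripper(0.0,20)
manip.move_pose(mp(-98,0,125),rot(-15))
manip.move_linear(mp(-98,0,80),rate=.12)
f0=F();print(manip.state()["clock"],f0)
zc=None
for z in np.arange(78,52,-1.5):
    manip.move_linear(mp(-98,0,z),rate=.03)
    s=manip.state();f=s["contact_force"]-f0
    print(z,tom(s["tool_pos"]).round(1),f.round(1))
    if zc is None and f[2]>1: zc=z
    if f[2]>7 or (zc and zc-z>9.5): break
manip.move_linear(mp(-110,0,110),rate=.15)
print(manip.state()["clock"])
c=cams.capture("top");cv2.imwrite("pics/top1.png",cv2.resize(c["image"][170:320,260:460],(800,600)));np.savez("pics/top1.npz",**c)
c=cams.capture("scene");np.savez("pics/scene1.npz",**c);cv2.imwrite("pics/scene1.png",c["image"])
E
```

```text
4.4833 [ 0.46084213 -0.06567144  0.72873463]
78.0 [-98.6   0.1  78.8] [-1.   0.2 -1.3]
76.5 [-98.1   0.   76.7] [ 0.3  0.6 -0.7]
75.0 [-97.8   0.   74.8] [-0.4  0.6 -1.1]
73.5 [-98.2   0.   73.6] [-0.5  0.2  1.2]
72.0 [-98.3  -0.   72.1] [ 0.2 -0.1  0.4]
70.5 [-98.2   0.   70.6] [ 0.6 -0.   0.8]
69.0 [-98.2   0.   69. ] [ 0.6 -0.9  1. ]
67.5 [-98.2  -0.   67.5] [0.3 1.1 0.9]
66.0 [-98.1   0.   65.9] [1.  0.4 1.2]
64.5 [-97.9   0.   64.6] [0.4 0.7 2.2]
63.0 [-98.1  -0.   63.7] [ 0.3 -0.3  5.7]
7.7083
```

View pics/scene1.png

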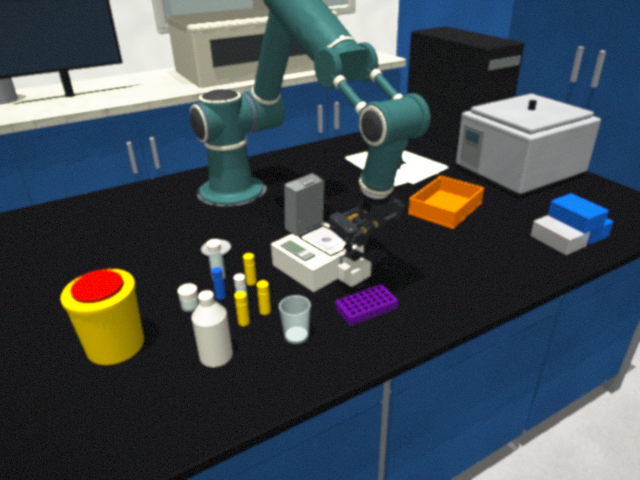

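The lid stands open at (305,203), the metal holder's well shows at (325,240), and the latch looks normal. Next come wrist views of the well and the vial.

```bash
cat >> h.py <<'E'
def wsnap(n):
    s=manip.state();c=cams.capture("wrist");c["p"]=s["tool_pos"];c["r"]=s["tcp_rot"]
    cv2.imwrite(f"pics/{n}.png",c["image"]);np.savez(f"pics/{n}.npz",**c);return c
def wray(c,uv,zp):  # fisheye pixels -> world points on plane z=zp
    K=c["intrinsics"];d=(np.asarray(uv,float).reshape(-1,2)-K[:2,2])/np.array([K[0,0],K[1,1]])
    r=np.linalg.norm(d,axis=1,keepdims=True);v=np.hstack([d/np.maximum(r,1e-9)*np.sin(r),np.cos(r)])
    T=c["T_tool_cam"];Rt=Rm(c["r"]);v=v@T[:3,:3].T@Rt.T;o=Rt@T[:3,3]+c["p"]
    return o+v*((zp-o[2])/v[:,2:])
def wproj(c,P):
    T=c["T_tool_cam"];Rt=Rm(c["r"]);q=((np.asarray(P)-c["p"])@Rt-T[:3,3])@T[:3,:3]
    a=np.arctan2(np.hypot(q[0],q[1]),q[2]);h=np.hypot(q[0],q[1]);K=c["intrinsics"]
    return K[:2,2]+K[0,0]*a*q[:2]/h
E
python3 - <<'E'
from h import *
manip.move_pose(mp(-45,0,185),rot(0))
c=wsnap("w1");print(wproj(c,mp(0,0,68)))
manip.move_pose([.597,-.206,.19],rot(0))
manip.set_gripper(.05)
c2=wsnap("w2");print(wproj(c2,[.597,-.206,.08]),manip.state()["clock"])
a=c["image"];b=c2["image"]
cv2.imwrite("pics/w12.png",np.hstack([cv2.resize(a,(400,300)),cv2.resize(b,(400,300))]))
E
```

```text
[318.32418714 285.05875663]
[318.14527406 233.01628372] 10.3167
```

View pics/w12.png

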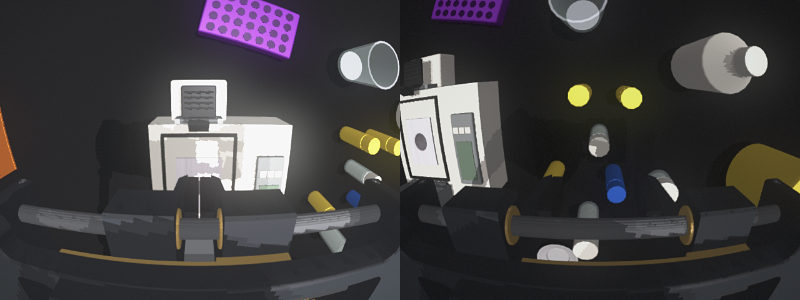

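Right panel: the slim cap is at about (599,147), which matches the prediction. The dark well mouth shows at (420,142) inside the holder plate. Left panel: the hand hides the well.

```bash
python3 - <<'E'
from h import *
c=dict(np.load("pics/w2.npz"));im=c["image"];g=cv2.cvtColor(im,cv2.COLOR_BGR2GRAY)
crop=im[190:290,265:375];well=im[150:310,0:110]
cv2.imwrite("pics/z1.png",np.hstack([cv2.resize(crop,(400,364)),np.zeros((364,10,3),np.uint8),cv2.resize(well,(250,364))]))
# well: dark blob
gg=g.copy();m=(gg<90).astype(np.uint8)
k,l,st,ce=cv2.connectedComponentsWithStats(m)
for i in range(1,k):
    if st[i,4]>60 and abs(ce[i][0]-32)<20 and abs(ce[i][1]-227)<25:
        cn,_=cv2.findContours((l==i).astype(np.uint8),0,cv2.CHAIN_APPROX_NONE)
        p=wray(c,cn[0][:,0],.068);(x,y),r=cv2.minEnclosingCircle((p[:,:2]*1000).astype(np.float32));print("well",st[i],ce[i],tom(wray(c,ce[i],.068)[0]).round(1),tom([x/1e3,y/1e3,.068]).round(1),r)
# holder/plate rows
W=None
z=c["z_map"];K=c["intrinsics"]
hsv=cv2.cvtColor(im,cv2.COLOR_BGR2HSV)
v,u=np.mgrid[0:480,0:640]
zz=z[225:245,310:328];print("z_map near cap",np.round(zz[::4,::4],3))
t=dict(np.load("pics/top1.npz"));W=cloud(t);gt=cv2.cvtColor(t["image"],cv2.COLOR_BGR2GRAY)
K=t["intrinsics"];q=Rm(t["orientation"]).T@(mp(0,0,68)-t["position"]);uv=K[:2,:2]@(q[:2]/q[2])+K[:2,2];print(uv)
u0,v0=uv.astype(int);print(gt[v0-10:v0+11,u0-8:u0+9])
E
```

```text
z_map near cap [[0.264 0.264 0.265 0.263 0.265]
 [0.266 0.264 0.265 0.266 0.265]
 [0.267 0.267 0.266 0.267 0.267]
 [0.267 0.267 0.269 0.267 0.266]
 [0.268 0.267 0.267 0.267 0.268]]
[323.47986346 240.34129858]
[[94 92 93 92 90 90 91 91 90 88 88 87 88 87 85 85 82]
 [93 93 92 92 91 91 89 91 89 89 87 88 86 86 84 83 82]
 [93 92 91 92 92 92 93 90 90 89 87 89 88 86 87 84 84]
 [94 92 92 91 91 91 91 91 90 89 90 88 88 87 86 84 84]
 [93 93 93 91 90 91 89 92 92 90 87 88 89 87 85 85 85]
 [93 91 93 91 92 91 92 90 90 91 88 89 89 88 86 86 84]
 [93 92 91 93 91 92 91 92 90 91 89 88 87 88 86 87 84]
 [94 93 93 90 91 91 91 90 91 90 89 89 88 88 88 86 84]
 [94 92 92 92 92 92 91 91 92 91 90 89 88 89 86 86 84]
 [94 94 92 92 93 91 91 92 91 91 89 89 87 89 88 84 84]
 [92 94 92 93 92 90 90 91 92 90 90 89 89 88 88 85 85]
 [93 93 92 92 92 91 91 92 90 90 89 89 89 88 87 84 86]
 [92 94 92 91 92 91 93 91 91 91 91 88 89 88 87 86 85]
 [93 93 93 92 93 91 90 92 91 91 90 88 88 87 88 86 86]
 [94 94 93 93 93 93 91 92 91 91 92 89 88 88 88 86 84]
 [93 94 93 92 92 92 91 91 91 90 89 90 88 88 86 85 84]
 [94 95 93 92 94 91 92 91 92 91 91 89 89 89 88 86 86]
 [93 94 95 93 92 92 92 90 92 90 90 88 88 87 86 84 86]
 [94 92 93 92 93 93 92 91 91 90 90 88 88 89 87 84 86]
 [94 93 93 93 93 92 92 91 92 90 89 89 88 88 88 86 86]
 [92 95 94 93 93 94 91 91 91 90 91 88 88 89 87 87 84]]
```

View pics/z1.png

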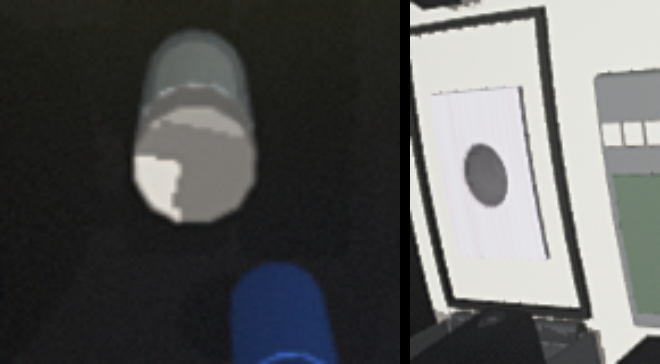

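The left crop shows the cap's top face centred at about (195,163). The right crop shows the well as a clean dark ellipse at (487,175), so I'll measure both.

```bash
python3 - <<'E'
from h import *
c=dict(np.load("pics/w2.npz"));im=c["image"];g=cv2.cvtColor(im,cv2.COLOR_BGR2GRAY)
print("cap",wray(c,[[318.6,234.8]],.08).round(4))
m=np.zeros_like(g);sub=g[200:255,12:55];m[200:255,12:55]=(sub<160)
k,l,st,ce=cv2.connectedComponentsWithStats(m)
i=l[227,34];cn,_=cv2.findContours((l==i).astype(np.uint8),0,cv2.CHAIN_APPROX_NONE)
p=wray(c,cn[0][:,0],.068);e=cv2.fitEllipse((p[:,:2]*1000).astype(np.float32));print("well wrist",st[i],e,tom([e[0][0]/1e3,e[0][1]/1e3,.068]).round(1))
for n in("top","scene"):
    t=cams.capture(n);np.savez(f"pics/{n}2.npz",**t);gt=cv2.cvtColor(t["image"],cv2.COLOR_BGR2GRAY)
    K=t["intrinsics"];Rc=Rm(t["orientation"]);q=Rc.T@(mp(0,0,68)-t["position"]);uv=K[:2,:2]@(q[:2]/q[2])+K[:2,2]
    u0,v0=uv.astype(int);best=None
    loc=gt[v0-8:v0+9,u0-8:u0+9];th=(int(loc.min())+int(np.percentile(loc,90)))//2
    m=(gt<th).astype(np.uint8)
    k,l,st,ce=cv2.connectedComponentsWithStats(m[v0-12:v0+13,u0-12:u0+13])
    for i in range(1,k):
        if st[i,4]>15:
            a=ce[i]+[u0-12,v0-12];d=Rc@np.array([(a[0]-K[0,2])/K[0,0],(a[1]-K[1,2])/K[1,1],1]);P=t["position"]+d*((.068-t["position"][2])/d[2])
            print(n,uv,"th",th,st[i],a,tom(P).round(1))
E
```

```text
cap [[ 0.5958 -0.2066  0.08  ]]
well wrist [ 24 213  19  28 401] ((543.7012939453125, 56.55192565917969), (25.03727149963379, 26.301944732666016), 120.06581115722656) [ 9.1  0.5 68. ]
top [323.47986346 240.34129858] th 158 [ 8 11 10  6 36] [324.13888889 241.27777778] [ 2.9  1.1 68. ]
scene [328.34362793 240.53521946] th 211 [11  0 14  8 24] [333.91666667 231.20833333] [ 24.2 -42.8  68. ]
scene [328.34362793 240.53521946] th 211 [ 6 10  9  3 23] [326. 239.] [ 9.8 -0.8 68. ]
scene [328.34362793 240.53521946] th 211 [ 0 19 11  6 18] [320.66666667 249.61111111] [-18.2  43.5  68. ]
```

```bash
python3 - <<'E'
from h import *
v=np.array([.5958,-.2065,0])
manip.move_linear(v+[0,0,.049],rate=.12)
f0=F();manip.set_gripper(.0,18)
s=manip.state();print(s["clock"],s["gripper_width"],s["grasp_force"],s["tool_pos"],s["contact_force"]-f0)
manip.move_linear(v+[0,0,.17],rate=.2)
manip.move_linear(mp(9,.5,170),rate=.2)
manip.move_linear(mp(9,.5,68+49+6),rate=.12)
c=wsnap("w3");s=manip.state();print(s["clock"],s["gripper_width"],tom(s["tool_pos"]),s["contact_force"])
t=cams.capture("scene");np.savez("pics/scene3.npz",**t);a=cv2.resize(t["image"][180:300,260:420],(640,480))
cv2.imwrite("pics/z3.png",a)
E
```

```text
12.2417 0.024280485903985058 17.988522313535213 [ 0.5960265 -0.2065377  0.0493805] [-0.22660883  1.65680002  3.38488574]
15.0833 0.024295043269811654 [  8.43699541   0.86770815 123.58031137] [-0.61342693 -0.07881734  0.30505592]
```

View pics/z3.png

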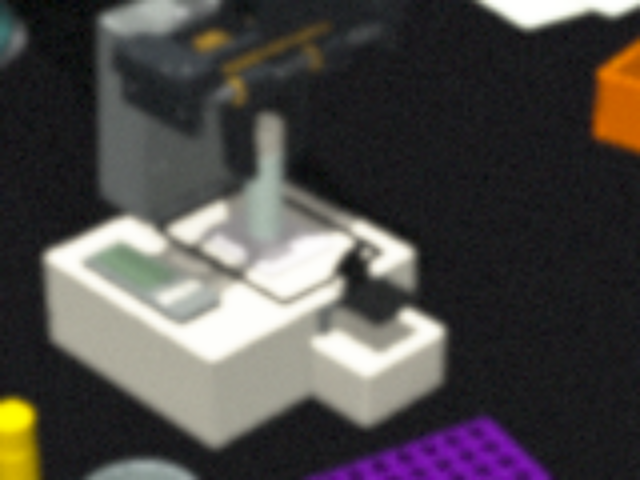

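The vial is held upright at (265,190) just above the holder plate, clear of the lid. Descending with force feedback.

```bash
cat > ins.py <<'E'
from h import *
import sys
G=49
def probe(x,y,z0,z1,fmax=6,step=1.0):
    manip.move_linear(mp(x,y,z0+G),rate=.05); f0=F()
    z=z0
    while z>z1:
        z-=step; manip.move_linear(mp(x,y,z+G),rate=.03)
        f=F()-f0
        if abs(f[2])>fmax or np.hypot(f[0],f[1])>8: break
    s=manip.state();f=s["contact_force"]-f0
    print("probe",x,y,"foot z",round(tom(s["tool_pos"])[2]-G,1),"F meter",(f@np.stack([MX,MY,MZ],1)).round(1),"t",round(s["clock"],1),flush=True)
    return z<=z1
E
python3 - <<'E'
from ins import *
for x,y in((9,.5),(8,-.5),(10.5,.5),(7,.5),(9,-1)):
    if probe(x,y,71,63.5): print("in");break
E
```

```text
probe 9 0.5 foot z 62.9 F meter [-0.5 -0.2 -0.3] t 17.4
in
```

```bash
python3 - <<'E'
from ins import *
B=np.stack([MX,MY,MZ],1)
f0=F();x,y=9,.5;z=63
while z>22.5:
    z-=3 if z>31 else 1
    manip.move_linear(mp(x,y,z+G),rate=.05)
    s=manip.state();f=(s["contact_force"]-f0)@B
    print(z,round(x,1),round(y,1),tom(s["tool_pos"]).round(1),f.round(1))
    if f[2]>7: break
    x+=np.clip(.1*f[0],-.4,.4);y+=np.clip(.1*f[1],-.4,.4)
print(manip.state()["clock"])
E
```

```text
60 9 0.5 [  9.3   0.5 108.7] [-0.  -0.6 -0.2]
57 9.0 0.4 [  9.2   0.4 105.7] [ 0.3 -0.6  0.5]
54 9.0 0.4 [  9.3   0.3 102.7] [ 0.5 -0.1 -0. ]
51 9.1 0.4 [ 9.3  0.3 99.7] [-0.6  0.1 -0.6]
48 9.0 0.4 [ 9.2  0.3 96.7] [-0.5  0.7  0.1]
45 9.0 0.4 [ 9.2  0.4 93.7] [ 0.3  0.3 -0.2]
42 9.0 0.5 [ 9.2  0.4 90.7] [-0.8  0.4  0.5]
39 8.9 0.5 [ 9.1  0.5 87.7] [-1.  -0.4  0. ]
36 8.8 0.5 [ 9.   0.4 84.7] [-0.4  0.3 -0.2]
33 8.8 0.5 [ 9.   0.5 81.7] [ 0.5 -0.  -0.5]
30 8.8 0.5 [ 9.   0.5 78.7] [ 0.3 -1.  -0.1]
29 8.8 0.4 [ 8.8  0.4 77.9] [-0.3 -0.  -0.2]
28 8.8 0.4 [ 8.8  0.4 77. ] [-0.3  0.5  0.3]
27 8.8 0.4 [ 8.9  0.4 75.9] [0.2 0.2 0.1]
26 8.8 0.5 [ 8.9  0.5 74.9] [-0.5 -0.8  0. ]
25 8.7 0.4 [ 8.8  0.4 73.9] [-0.  -0.6 -0.3]
24 8.7 0.3 [ 8.4  0.3 73.4] [ 0.  -0.6  1.7]
23 8.7 0.3 [ 8.   0.4 73.3] [ 1.8 -0.2  7.2]
21.8833
```

```bash
python3 - <<'E'
from ins import *
manip.set_gripper(.05)
manip.move_linear(mp(8.5,.4,255),rate=.2)
manip.set_gripper(0,20)
manip.move_linear(mp(142,0,255),rate=.2)
s=manip.state();print(s["clock"],tom(s["tool_pos"]))
t=cams.capture("scene");np.savez("pics/scene4.npz",**t);cv2.imwrite("pics/z4.png",cv2.resize(t["image"][180:300,260:420],(640,480)))
for z,x in((192,142),):
    q=inverse_kinematics(mp(x,0,z),rot(0));print(q)
W=cloud(t);m=[]
for (u,v) in ((0,0),): pass
d=np.stack([(W-O)@MX,(W-O)@MY,W[...,2]],-1)*1000
k=(abs(d[...,0]-9)<16)&(abs(d[...,1])<16)&(d[...,2]>90)&(d[...,2]<115)
p=d[k];print("vial top",np.percentile(p[:,2],[50,95,99]),p[:,:2].mean(0))
k=(d[...,0]>40)&(d[...,0]<130)&(abs(d[...,1])<47)&(d[...,2]>120)
p=d[k];print("lid",np.percentile(p,[1,50,99],axis=0).round(1))
E
```

```text
25.1417 [1.41239756e+02 1.27184945e-01 2.55444251e+02]
[ 9.88750243e-03 -2.11956256e-01  2.17947232e+00 -4.44089210e-16
  1.17407659e+00  1.36775366e+00]
vial top [101.80670745 105.53777929 106.31032696] [5.07756238 3.95302695]
lid [[ 68.6 -45.6 125. ]
 [109.3   5.3 467.8]
 [129.2  46.6 629. ]]
```

View pics/z4.png

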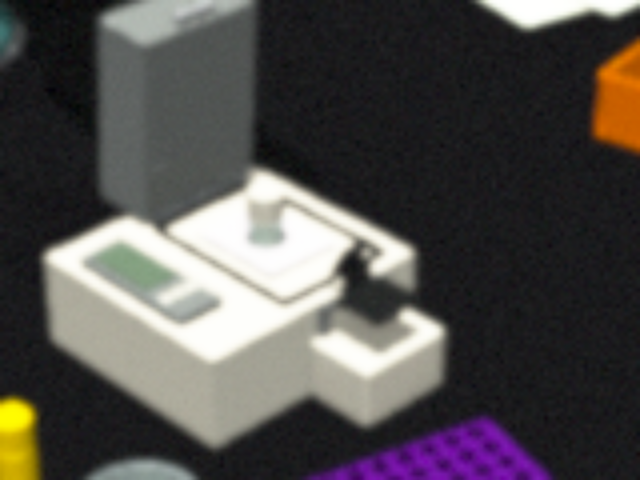

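The vial stands home, its cap showing at (265,200), and the lid is upright. Now to push the lid over from behind.

```bash
cat > cl.py <<'E'
from ins import *
B=np.stack([MX,MY,MZ],1)
def P(th,off=9): c,s=np.cos(th),np.sin(th); return mp(75-120*c+46*s+off,0,69+120*s+46*c)
manip.move_linear(mp(142,0,192),rate=.15)
f0=F()
for th in list(np.arange(1.5,.2,-.12))+[.18]:
    manip.move_linear(P(th,9*min(1,th/.5)),rate=.1)
    s=manip.state();f=(s["contact_force"]-f0)@B
    print(round(th,2),tom(s["tool_pos"]).round(1),f.round(1),flush=True)
    if np.linalg.norm(f)>10: print("STOP");raise SystemExit
for th in np.arange(.16,-.06,-.01):
    manip.move_linear(P(th,0),rate=.03)
    s=manip.state();f=(s["contact_force"]-f0)@B
    print(round(th,2),tom(s["tool_pos"]).round(1),f.round(1),flush=True)
    if f[2]>16: break
print(s["clock"])
E
python3 cl.py
```

```text
1.5 [120.8   0.2 192.9] [ 1.6 -0.7  2.2]
1.38 [1.063e+02 1.000e-01 1.959e+02] [ 2.4 -0.2  1.9]
1.26 [ 91.1   0.  197.3] [ 2.3 -0.3  1.4]
1.14 [ 75.7   0.  197.2] [ 1.4 -0.3  2.3]
1.02 [ 60.5  -0.  195.2] [ 0.6 -0.5  2.7]
0.9 [ 45.5  -0.  191.4] [1.7 0.4 1.4]
0.78 [ 31.1  -0.  185.9] [1.2 0.4 2.2]
0.66 [ 17.5  -0.  178.8] [ 0.6 -0.6  2.4]
0.54 [  4.6   0.  170.2] [1.4 0.1 1.9]
0.42 [ -8.4   0.  160. ] [0.5 1.  2.5]
0.3 [-20.7  -0.  148.3] [ 0.5 -0.8  2.3]
0.18 [-31.5  -0.  135.6] [-0.4 -0.1  1.4]
0.16 [-36.1  -0.  133.5] [ 1.1 -0.5  1.6]
0.15 [-36.8  -0.  132.4] [ 0.6 -1.4  1.9]
0.14 [-37.5   0.  131.3] [ 1.1 -0.8  1.8]
0.13 [-38.1   0.  130.1] [ 1.1 -0.2  1.6]
0.12 [-38.7   0.  129. ] [ 0.4 -0.3  2.1]
0.11 [-39.3   0.  128. ] [0.9 0.  2.6]
0.1 [-39.8   0.  126.8] [ 1.  -0.6  2.9]
0.09 [-40.4   0.  125.6] [ 1.7 -1.   3.6]
0.08 [-40.9   0.  124.4] [ 2.9 -0.3  3.3]
0.07 [-41.4   0.  123.3] [ 2.9 -0.5  4.2]
0.06 [-42.    0.  121.9] [ 1.9 -0.2  3.2]
0.05 [-42.6   0.  120.6] [ 2.6 -0.8  1.7]
0.04 [-43.2  -0.  119.3] [ 0.4 -0.2 -0.1]
0.03 [-43.5  -0.  118.3] [-0.  -0.8  1.1]
0.02 [-44.   -0.  117.2] [ 0.2 -0.1 -0.3]
0.01 [-44.5  -0.  116.1] [ 0.2 -0.9  0. ]
-0.0 [-45.1   0.  115.2] [ 0.6 -1.9  0.9]
-0.01 [-45.7   0.  114. ] [ 0.7 -0.6  2.5]
-0.02 [-46.   0. 113.] [2.  0.7 5. ]
-0.03 [-46.1   0.  112.9] [ 6.1 -1.7 11.7]
-0.04 [-4.620e+01  1.000e-01  1.127e+02] [ 9.4 -1.1 17.8]
34.7833
```

```bash
python3 - <<'E'
from ins import *
manip.move_linear(mp(-46,0,122),rate=.05);print(F())
manip.move_linear(mp(-46,0,260),rate=.2)
manip.move_linear(mp(60,260,300),rate=.3)
manip.dwell(.5)
for n in("scene","top"):
    t=cams.capture(n);W=cloud(t);d=np.stack([(W-O)@MX,(W-O)@MY,W[...,2]],-1)*1000
    k=(d[...,0]>-55)&(d[...,0]<70)&(abs(d[...,1])<42)&(d[...,2]>100)&(d[...,2]<140);p=d[k]
    cf=np.linalg.lstsq(np.c_[p[:,0],p[:,1],np.ones(len(p))],p[:,2],rcond=None)[0];print(n,len(p),"lid plane slope x,y, z0",cf.round(3))
    if n=="scene": cv2.imwrite("pics/z5.png",t["image"])
s=manip.state();print(s["clock"],s["contact_force"])
E
```

```text
[-0.28349507  0.00862343 -0.37329576]
scene 791 lid plane slope x,y, z0 [-3.00000e-03 -3.00000e-03  1.15177e+02]
top 1560 lid plane slope x,y, z0 [-3.00000e-03  0.00000e+00  1.16182e+02]
37.7 [0.2937055  0.10137386 0.48972823]
```

View pics/z5.png

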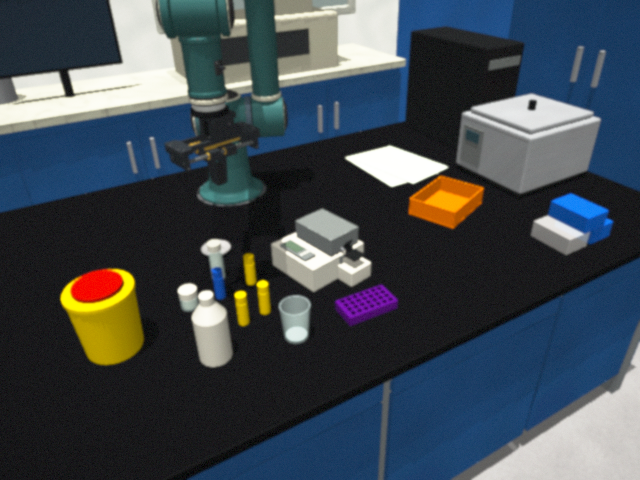

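The lid is shut and level at (327,230), the bystanders stand where they were, and the arm is clear of everything.

```bash
python3 -c "
from h import *
print(order.close_job())"
```

```text
the job is handed in; nothing more can be done
None
```

The slim vial is fully home in the meter's well and the lid is shut and staying shut; no force reading on the meter went above about 20 N, and I handed the job in at about 38 s with the other things left standing.

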